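Roll a D cell up the tester's ramp and test it

ROBOT

A 6-joint arm with a two-finger parallel gripper is mounted at the origin on the work surface. World frame = base frame: x ahead of the robot, y to its left, z up, the work surface at z = 0. Lengths are in m, angles in rad, forces in N, time in s.
With the tool pointing down it reaches from about 0.375 to 0.975 m from the base axis. Payload 3.8 kg.
Tool frame: the origin (TCP) lies midway between the tips of the shut fingers; the grasp point (between the pads) lies 19 mm behind it; z points along the fingers, y is the line along which they close (so a half turn about z gives the same grasp; the last joint's range is limited). The gripper opens to 88 mm and grips with 3 to 60 N. Pads are 18 mm wide; open, the fingers measure 123 mm over their backs; the gripper's body (75 mm by 187 mm) begins 45 mm behind the grasp point.
Start: joints at [-1.228, 0.264, 1.604, -0, 1.274, -0.037], TCP at [0.25, -0.627, 0.239] pointing down, gripper open.
Joint ranges: [-2.63, 2.63], [-0.94, 2.18], [0.31, 2.57], [-1.31, 4.45], [0, 2.66], [-2.55, 2.55]. Speed limits (rad/s): [2.57, 2.57, 3.14, 3.14, 3.14, 3.14].

INTERFACE

Orientations are given as a unit quaternion [w, x, y, z].
In Python, from bench import ctrl gives the robot as it stands.
- The arm moves only by the tool jog_arm, never from a script. Its argument "rows" is a list of rows, each a list of 7 numbers: the opening, from -1 (shut) to 1 (fully open), then the shift along the tool's x, y, z in mm, then the turn, a rotation vector about the tool's x, y, z in degrees. A call has 1 to 5 rows; each row is the pose to reach, as a shift and turn from the pose commanded when the call began, along the tool's axes at that moment; what a row does not reach only later rows make up. A row lasts 1/10 s, in which the tool goes at most 50 mm and 8.59 degrees, less where a joint would pass 70% of its speed; a pose out of reach is approached as far as the arm can. A call with a gripper value outside its range is refused whole. The fingers move at their own pace and stop on an object; "newtons" is the grip in N (left out, the last holds). Time passes only in rows, so rows that repeat a pose let the fingers close. It gives the time, the measured TCP pose, the force, the opening and the grip force at its end, in the units of the state.
- ctrl.read_state(): the state, without advancing time (a new reading comes with each control period).
- ctrl.camera(name): name is "side" or "top"; returns a dict with "color" (420x560x3 uint8, red, green, blue), "z_map" (420x560 float32, m along the optical axis (not along the pixel's ray), 0 where there is no reading), "fx", "fy", "cx", "cy" (pixels), "distortion" ([k1, k2, p1, p2, k3] as OpenCV has them; the pictures are not rectified), "xyz" and "orientation" of the camera in the world. Camera axes: x right, y down, z forward; pixel columns grow to the right and rows downward; lengths in m; the calibration is good to about 2 mm. A picture is of the moment at which its call begins.
- ctrl.sign_off(): hands the job in; it is judged then, once.
Trained networks look in a picture, given as the dict that the camera call returned (one of the last four; its "shot" number tells which), for a name from the list of things; names that differ only in an ending like _2 or _b are one class to them, and where a whole thing is asked for, a point or a joint stands for the part that bears it (a point fixed in the world has none). Each returns a list of dicts, best first, with "score" (0 to 1); they miss things now and then, are a little off and sometimes report something else, mostly with a low value. They report only what shows in the picture. A call takes as long as a camera call.
- ctrl.search_frame(label, picture): "at" ([x, y, z] in m, in world coordinates, good to about 4 mm: the middle of the surface that is visible of it).
- ctrl.pinpoint(label, picture): "at" ([x, y, z] in m, in world coordinates, good to about 4 mm: a listed point, or the origin of a listed thing).
The state is a dict: "t": time; "joint_positions": joint angles; "dq": joint speeds; "joint_torque": joint torques, N m; "position": TCP position; "eef_rot": TCP orientation; "force": force on the tool from outside, world axes, zero at the start; "ft_torque": the same for the moment, N m; "opening": opening from 0.0 (shut) to 1.0 (fully open); "gripper_force": force on a finger pad.
Only numpy, scipy, OpenCV 4.12 (cv2) and the standard library are available. Lean on these libraries where they do the work, as an engineer would, in place of code of your own. Each camera call takes 0.05 s, during which the arm holds its last target. There are 200 camera calls.

TASK

A D cell lies on the level foot of the battery tester, crosswise in its channel: with the fingertips push it slowly, a few centimetres a second, up the ramp, keeping behind it all the way so that it never rolls back, over the crest until it rests in the shallow dip against the stop, then let go of it and press the tester's button right down and release it. Only push the cell - do not pinch it, lift it or carry it - and press the button only after the cell is home. Leave the standing cells, the trail cameras, the card case and the mug where they are.

Things in the scene. Friction and masses are not known exactly. Their poses are not given: they have to be found in the camera images.
- tester: Battery tester fixed to the table. Origin on the table top, on the channel's centre line, under the foot of the ramp; x axis level, up-ramp; y to its left; z up. In its frame, mm: level foot plate x -75 to 0, top z 8, a toe lip at its front end, top z 11. Channel 68 wide between 7 mm side rails 10 higher than its floor. Housing x 136 to 225, y -45 to 45, top z 55, button on top.
- ramp_crest (a point): Middle of the ramp's crest, on the channel floor: 110 mm up-ramp of the tester's origin, 25.4 mm above the table. The ramp rises evenly (9 degrees) from the foot plate's end (tester x 0, z 8 mm) to here; beyond it the floor falls 10 degrees towards the stop, so a cell past the crest stays against the stop by itself. Axes as the tester's.
- cell_home (a point): Where the centre of the cell is when it rests in the dip against the stop: 119.5 mm up-ramp of the tester's origin, 40.5 mm above the table. The stop is the upright front face of the housing, 16.5 mm farther on. Axes as the tester's.
- cell_center (a point): Centre of the D cell that lies in the channel: a cylinder 33 mm in diameter, 58 mm long (plus a 1.5 mm nub), about 0.14 kg, smooth (friction about 0.35). Its y axis is the cell's length, which lies about along the tester's y; x and z turn as it rolls. At the start it lies on the foot plate, centre 24.5 mm above the table, 30 to 55 mm before the ramp's foot, free to roll.
- test_button (a joint): Travel of the button: 0 up, 0.005 m fully down; spring return, about 4 N to press it down.
- test_button_top (a point): Centre of the top face of the round push button (26 mm diameter) on the tester's housing; it is pressed straight down.
- spare_d1: spare D cell standing upright on the table beside the tester, 33 mm diameter, 58 mm tall; origin at the centre of its foot
- spare_d2: second spare D cell standing upright, as spare_d1, on the other side of the tester
- spare_aa1: spare AA cell standing upright beside the tester, 14.5 mm diameter, 49 mm tall; origin at the centre of its foot
- spare_aa2: second spare AA cell standing upright, as spare_aa1
- trailcam1: trail camera lying on its back, olive box 135 x 100 x 66 mm; origin at the centre of its underside
- trailcam2: second trail camera, as trailcam1
- card_case: open memory-card case, blue, 173 x 60 x 12 mm; origin at the centre of its underside
- mug: white mug, 80 mm diameter, 90 mm tall; origin at the centre of its foot

How it is judged:
By the outcome, as a careful person would: the job done as asked, in the order asked, and still so for the second after the job is handed in, with the robot touching nothing.
It also fails if it takes over 51 s, if anything falls off the work surface, if the arm or the gripper's body presses on something with over 40 N, if the wrist force passes 120 N, or if a joint passes its speed limit or range.

## Working session

There is one attempt and no reset: what is moved stays moved. The work goes in short steps, Python scripts to look and compute and a tool call to move; the robot and the scene stay as the last step left them, time stands still between calls to the robot, and variables do not carry over. Pictures are saved under pics/ and viewed, at most 10 in all, crops included, and the job is handed in when it is done.

Besides the shell and the picture viewer there is one more tool, called after "Request:" as name(argument=value, ...), one argument or row to a line, values as JSON. jog_arm: Moves the arm, as the interface text tells. Its arguments: {"type":"object","properties":{"rows":{"type":"array"},"newtons":{"type":"number"}},"required":["rows"]}

```bash
mkdir -p pics; cat > h.py <<'E'
import numpy as np, cv2
from bench import ctrl
from scipy.spatial.transform import Rotation as R
def rot(q): return R.from_quat([q[1],q[2],q[3],q[0]])
E
python3 - <<'E'
from h import *
s=ctrl.read_state();print(s)
for n in("top","side"):
    p=ctrl.camera(n);cv2.imwrite(f"pics/{n}0.png",p["color"][:,:,::-1])
    np.savez(f"{n}0.npz",**{k:np.array(v) for k,v in p.items()})
    print(n,p["xyz"],p["orientation"],p["fx"],p["distortion"])
    for l in("tester","ramp_crest","cell_home","cell_center","test_button_top","spare_d1","spare_aa1","trailcam1","card_case","mug"):
        print(l,[(np.round(d["at"],4).tolist(),round(d["score"],2)) for d in ctrl.pinpoint(l,p)[:3]])
E
```

```text
{'t': 0.0, 'joint_positions': array([-1.22790446e+00,  2.64751384e-01,  1.60533544e+00, -1.14667865e-05,
        1.27369961e+00, -3.69093531e-02]), 'dq': array([-0.00074262,  0.00016169,  0.00059719,  0.00165833,  0.00045443,
       -0.00041547]), 'joint_torque': array([-5.46058400e-04, -5.02114964e+01, -3.56876242e+01,  7.28851184e-02,
        2.93293339e-02, -1.75012474e-04]), 'position': array([ 0.25000193, -0.62624807,  0.23741002]), 'eef_rot': array([-1.08324612e-03,  9.82022092e-01,  1.88762835e-01, -1.72577572e-04]), 'force': array([-0.43363278,  0.37003938,  0.10920738]), 'ft_torque': array([-0.03320849, -0.0311936 ,  0.01886871]), 'gripper_force': 0.0, 'opening': 1.001657260715329}
top [0.29854445 0.01869186 1.38969875] [ 0.05203637 -0.69786376  0.71164624 -0.06195165] 414.8702709605933 [0.00845963 0.         0.         0.         0.        ]
tester [([0.5925, -0.0348, -0.004], 0.92)]
ramp_crest [([0.5643, 0.0763, 0.0223], 0.86), ([0.6012, -0.0856, 0.0215], 0.65)]
cell_home [([0.5606, 0.085, 0.0318], 0.83)]
cell_center [([0.6006, -0.086, 0.0258], 0.71)]
test_button_top [([0.
[... 522 characters left out ...]
      0.          0.          0.        ]
tester [([0.589, -0.0329, 0.0018], 0.84)]
ramp_crest [([0.566, 0.0735, 0.0273], 0.94), ([0.4875, -0.0271, 0.0001], 0.66)]
cell_home [([0.5627, 0.0803, 0.0407], 0.97), ([0.6335, -0.4258, -0.0016], 0.54)]
cell_center [([0.6012, -0.0872, 0.0211], 0.62), ([0.5645, 0.0754, 0.0294], 0.31)]
test_button_top [([0.5276, 0.141, 0.0765], 0.6)]
spare_d1 [([0.6545, 0.0839, 0.0049], 0.65), ([0.486, -0.0272, 0.0021], 0.59)]
spare_aa1 [([0.4806, 0.0502, -0.0017], 0.61), ([0.6787, -0.0286, -0.0035], 0.4)]
trailcam1 [([0.6345, -0.4243, -0.001], 0.79), ([0.473, 0.4549, -0.0017], 0.56)]
card_case [([0.3677, -0.4275, -0.0008], 0.58)]
mug [([0.6757, 0.3775, 0.0017], 0.63)]
```

```bash
python3 - <<'E'
from h import *
p=np.load("top0.npz");K=np.array([[p["fx"],0,p["cx"]],[0,p["fy"],p["cy"]],[0,0,1]])
z=p["z_map"];v,u=np.mgrid[:420,:560]
n=cv2.undistortPoints(np.c_[u.ravel(),v.ravel()].astype(np.float32)[:,None],K,p["distortion"])[:,0]
P=(rot(p["orientation"]).apply(np.c_[n,np.ones(len(n))]*z.reshape(-1,1))+p["xyz"]).reshape(420,560,3)
np.save("P.npy",P)
ok=(z>0)&(abs(P[...,0]-.57)<.14)&(abs(P[...,1]-.05)<.2)
print("table z",np.median(P[ok&(P[...,2]<.006)][:,2]))
t=ok&(abs(P[...,2]-.055)<.006)&(P[...,1]>.06)&(abs(P[...,0]-.53)<.09)
m=np.zeros((420,560),np.uint8);m[t]=1
k,l,st,_=cv2.connectedComponentsWithStats(m);i=1+st[1:,4].argmax();Q=P[l==i]
print("housing",len(Q),Q.mean(0),cv2.minAreaRect((Q[:,:2]*1000).astype(np.float32)))
b=ok&(P[...,2]>.064)&(P[...,1]>.09);Q=P[b];print("button",len(Q),np.median(Q,0),Q.min(0),Q.max(0))
ys,xs=np.where(ok);r0,r1,c0,c1=ys.min(),ys.max(),xs.min(),xs.max();print(r0,r1,c0,c1)
im=p["color"][r0:r1,c0:c1,::-1];cv2.imwrite("pics/crop.png",cv2.resize(im,None,fx=5,fy=5,interpolation=cv2.INTER_CUBIC)[:600,:800]);print(im.shape)
E
```

```text
table z 6.319680241118064e-05
housing 590 [0.55404582 0.14388523 0.05508999] ((550.9025268554688, 144.16452026367188), (90.73951721191406, 89.0897216796875), 12.316001892089844)
button 119 [0.53015739 0.14421928 0.0694873 ] [0.51042465 0.09026175 0.06409482] [0.63595957 0.16242276 0.08504126]
153 235 207 326
(82, 119, 3)
```

View pics/top0.png

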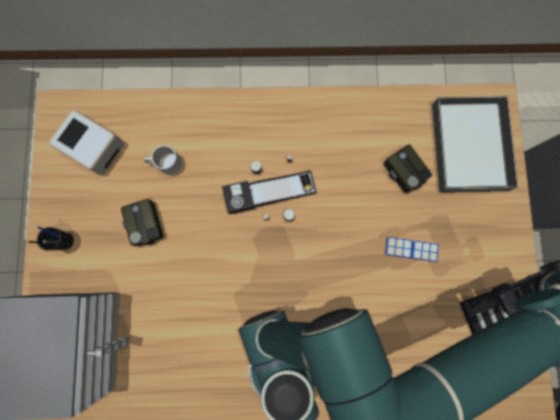

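View pics/crop.png

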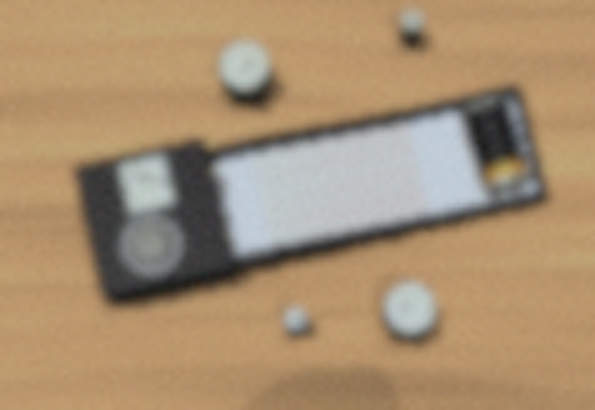

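```bash
cat >> h.py <<'E'
A=np.radians(12.5);O=np.array([.590,-.033])
d=np.array([-np.sin(A),np.cos(A)]);lf=np.array([-np.cos(A),-np.sin(A)])
def tt(p): q=np.asarray(p)[...,:2]-O;return np.c_[q@d,q@lf,np.asarray(p)[...,2]]*1000
def go(x,y,z,s=None):
    "tool-frame shift mm + turn deg to tester-frame (x,y,z) mm, pointing down"
    s=s or ctrl.read_state();T=rot(s["eef_rot"])
    w=np.r_[O+(x*d+y*lf)/1000,z/1000]-s["position"]
    G=R.from_matrix(np.c_[np.r_[d,0],np.r_[-lf,0],[0,0,-1]])
    print("tester pos",tt(s["position"][None]).round(1),"shift",(T.inv().apply(w)*1000).round(1),"turn",np.degrees((T.inv()*G).as_rotvec()).round(2))
E
python3 - <<'E'
from h import *
P=np.load("P.npy");z=np.load("top0.npz")["z_map"]
t=tt(P.reshape(-1,3)).reshape(420,560,3)
m=((z>0)&(P[...,2]>.007)&(t[...,0]>-110)&(t[...,0]<260)&(abs(t[...,1])<100)).astype(np.uint8)
k,l,st,_=cv2.connectedComponentsWithStats(m);i=1+st[1:,4].argmax();Q=t[l==i]
print(cv2.minAreaRect(Q[:,:2].astype(np.float32)))
for a in range(-60,240,30):
    S=Q[(abs(Q[:,0]-a)<15)];print(a,S[:,1].min().round(1),S[:,1].max().round(1),end="; ")
S=Q[(Q[:,2]>58)&(Q[:,0]>140)];print();print(S.round(0)[np.argsort(S[:,1])][::4].tolist())
S=Q[(Q[:,0]<-20)&(Q[:,2]>30)];print("cell",S.mean(0),S.min(0),S.max(0))
go(-105,0,200)
E
```

```text
((73.40351867675781, -0.460113525390625), (305.51806640625, 90.74913787841797), 0.30843958258628845)
-60 -39.7 42.4; -30 -40.5 42.4; 0 -40.5 41.7; 30 -41.4 42.0; 60 -40.6 41.7; 90 -41.8 41.5; 120 -42.1 41.8; 150 -45.4 45.1; 180 -45.1 45.5; 210 -45.1 45.3; 
[[195.0, -41.0, 59.0], [146.0, -37.0, 59.0], [223.0, -34.0, 61.0], [170.0, -32.0, 60.0], [174.0, -29.0, 60.0], [195.0, -28.0, 59.0], [178.0, -27.0, 59.0], [198.0, -25.0, 59.0], [163.0, -20.0, 59.0], [193.0, -17.0, 62.0], [147.0, -16.0, 60.0], [224.0, -14.0, 58.0], [165.0, -10.0, 58.0], [175.0, -9.0, 61.0], [153.0, -4.0, 60.0], [187.0, -1.0, 64.0], [174.0, 1.0, 59.0], [177.0, 2.0, 67.0], [162.0, 4.0, 59.0], [178.0, 5.0, 65.0], [175.0, 6.0, 68.0], [195.0, 8.0, 68.0], [175.0, 9.0, 67.0], [184.0, 11.0, 85.0], [169.0, 11.0, 68.0], [203.0, 13.0, 69.0], [179.0, 14.0, 77.0], [170.0, 15.0, 70.0], [144.0, 16.0, 61.0], [154.0, 16.0, 59.0], [203.0, 17.0, 71.0], [190.0, 18.0, 76.0], [186.0, 18.0, 77.0], [201.0, 20.0, 67.0], [219.0, 21.0, 58.0], [168.0, 22.0, 70.0], [194.0, 23.0, 74.0], [184.0, 23.0, 81.0], [169.0, 24.0, 66.0], [185.0, 26.0, 77.0], [179.0, 27.0, 74.0], [173.0, 27.0, 68.0], [196.0, 28.0, 68.0], [182.0, 29.0, 76.0], [200.0, 30.0, 66.0], [189.0, 31.0, 75.0], [177.0, 32.0, 67.0], [188.0, 33.0, 66.0], [198.0, 34.0, 65.0], [181.0, 35.0, 69.0], [142.0, 36.0, 58.0], [185.0, 37.0, 67.0], [176.0, 39.0, 62.0], [213.0, 39.0, 58.0], [217.0, 42.0, 60.0]]
cell [-50.27455504   0.77065417  37.97803368] [-67.43922423 -29.12539004  30.31626554] [-35.06439631  28.94159784  45.39253111]
tester pos [[-506.3  460.2  238.7]] shift [ 518.8 -322.    38.7] turn [  0.     0.   -80.74]
```

Request:
jog_arm(
  rows=[
    [-0.64,40,-25,3,0,0,-6],
    [-0.64,80,-50,6,0,0,-12],
    [-0.64,120,-74,9,0,0,-19],
    [-0.64,160,-99,12,0,0,-25],
    [-0.64,200,-124,15,0,0,-31],
  ],
)

```text
t: 1.6
position: [0.3909, -0.4361, 0.2238]
eef_rot: [0.0, 0.895, 0.446, 0.0]
force: [0.1, -0.5, 0.3]
opening: 0.571
gripper_force: 0.0
```

```bash
python3 -c "
from h import *
go(-105,0,200)"
```

```text
tester pos [[-350.5  281.7  223.8]] shift [373.6  -3.9  23.8] turn [ 3.000e-02  2.000e-02 -4.952e+01]
```

Request:
jog_arm(
  rows=[
    [-0.64,42,0,3,0,0,-6],
    [-0.64,84,-1,6,0,0,-12],
    [-0.64,126,-1,9,0,0,-18],
    [-0.64,168,-2,11,0,0,-24],
    [-0.64,210,-2,14,0,0,-30],
  ],
)

```text
t: 2.1
position: [0.5164, -0.2677, 0.21]
eef_rot: [0.0, 0.749, 0.663, 0.0]
force: [0.8, -0.9, -0.6]
opening: 0.185
gripper_force: 0.0
```

```bash
python3 -c "
from h import *
go(-105,0,150)"
```

```text
tester pos [[-213.2  122.7  210. ]] shift [143.   79.5  60. ] turn [  0.04   0.03 -19.49]
```

Request:
jog_arm(
  rows=[
    [-0.64,36,20,15,0,0,-5],
    [-0.64,72,40,30,0,0,-10],
    [-0.64,107,60,45,0,0,-15],
    [-0.64,143,79.5,60,0,0,-19.5],
    [-0.64,143,79.5,60,0,0,-19.5],
  ],
)

```text
t: 2.6
position: [0.6132, -0.133, 0.1471]
eef_rot: [-0.002, 0.625, 0.78, 0.0]
force: [-0.4, 1.0, -0.1]
opening: 0.183
gripper_force: 0.0
```

```bash
python3 - <<'E'
from h import *
p=ctrl.camera("side");cv2.imwrite("pics/side1.png",p["color"][60:360,100:500,::-1].repeat(2,0).repeat(2,1))
for l in("cell_center","test_button_top","tester"):
    print(l,[(tt(np.array(q["at"])[None]).round(1).tolist(),round(q["score"],2)) for q in ctrl.pinpoint(l,p)[:2]])
go(-105,0,16.5)
E
```

```text
cell_center [([[-57.8, 4.4, 20.7]], 0.81)]
test_button_top [([[183.3, 23.8, 75.1]], 0.44)]
tester [([[-2.9, -0.6, 4.8]], 0.9), ([[186.3, 21.1, 75.9]], 0.41)]
tester pos [[-107.4    1.   150.2]] shift [  2.5   1.  133.7] turn [ 0.01  0.04 -0.29]
```

View pics/side1.png

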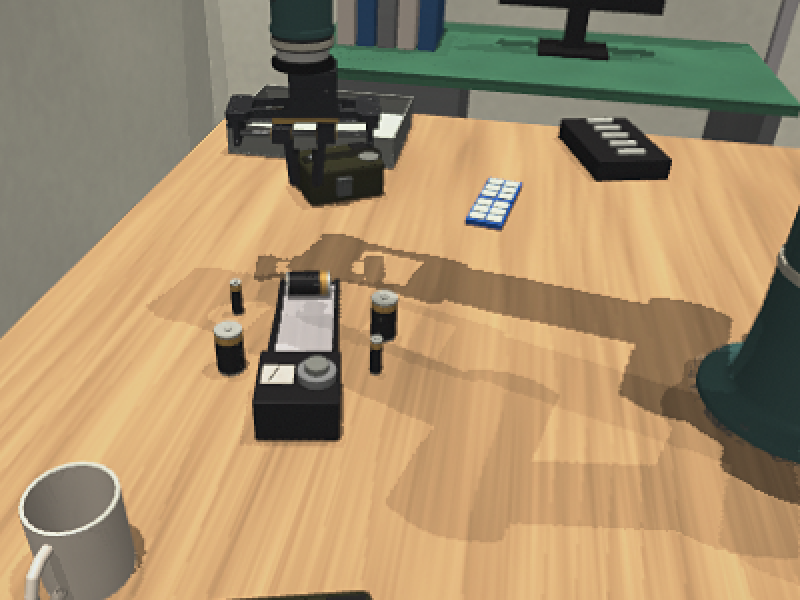

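Request:
jog_arm(
  rows=[
    [-0.64,0,1,35,0,0,0],
    [-0.64,0,1,70,0,0,0],
    [-0.64,0,1,105,0,0,0],
    [-0.64,0,1,133,0,0,0],
    [-0.64,0,1,133,0,0,0],
  ],
)

```text
t: 3.3
position: [0.6091, -0.1378, 0.013]
eef_rot: [-0.004, 0.629, 0.778, -0.002]
force: [-1.3, 0.2, -0.3]
opening: 0.176
gripper_force: 0.0
```

```bash
python3 - <<'E'
from h import *
go(-80,0,16.5)
p=ctrl.camera("side");cv2.imwrite("pics/side2.png",cv2.resize(p["color"][140:290,200:350,::-1],None,fx=4,fy=4))
E
```

```text
tester pos [[-106.5    4.    13. ]] shift [26.5  3.8 -3.5] turn [-0.4  -0.19 -0.38]
```

View pics/side2.png

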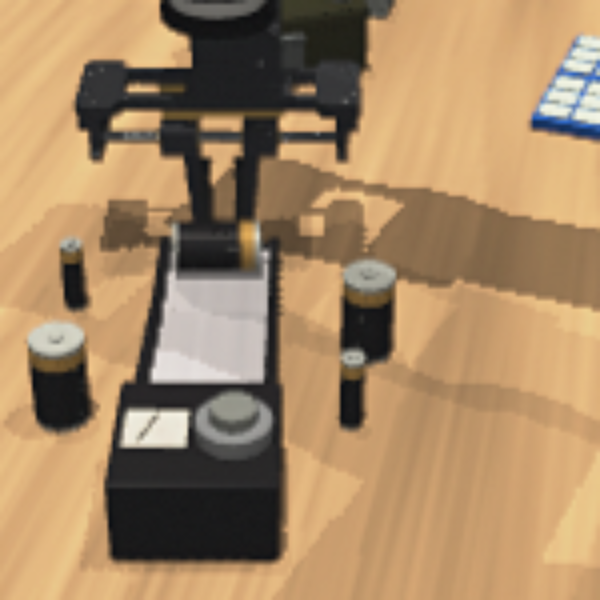

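Request:
jog_arm(
  rows=[
    [-0.64,0,2,-3,0,0,0],
    [-0.64,0,2,-3,0,0,0],
    [-0.64,0,2,-3,0,0,0],
  ],
)

```text
t: 3.65
position: [0.6173, -0.1374, 0.0224]
eef_rot: [0.002, 0.628, 0.779, 0.001]
force: [-0.1, -0.2, 0.2]
opening: 0.177
gripper_force: 0.0
```

```bash
python3 -c "
from h import *
for i in range(3): go(-80,0,16.5);ctrl.camera('top')"
```

```text
tester pos [[-107.9   -4.1   22.4]] shift [27.8 -4.2  5.8] turn [ 0.23  0.12 -0.25]
tester pos [[-107.5   -3.6   21.8]] shift [27.5 -3.8  5.3] turn [ 0.18  0.09 -0.24]
tester pos [[-107.2   -3.3   21.3]] shift [27.2 -3.4  4.8] turn [ 0.13  0.07 -0.24]
```

Request:
jog_arm(
  rows=[
    [-0.64,2,-1,0,0,0,0],
    [-0.64,4,-2,0,0,0,0],
    [-0.64,6,-2,0,0,0,0],
    [-0.64,8,-2,0,0,0,0],
    [-0.64,10,-2,0,0,0,0],
  ],
)

```text
t: 4.3
position: [0.6111, -0.1271, 0.0196]
eef_rot: [-0.0, 0.627, 0.779, -0.0]
force: [0.7, 0.5, -0.3]
opening: 0.177
gripper_force: 0.0
```

```bash
python3 -c "
from h import *
for i in range(4): go(-80,0,16.5);ctrl.camera('top')"
```

```text
tester pos [[-96.4  -0.3  19.6]] shift [16.4 -0.3  3.1] turn [-0.01 -0.01 -0.23]
tester pos [[-96.2  -0.3  19.6]] shift [16.2 -0.3  3.1] turn [-0.02 -0.02 -0.23]
tester pos [[-96.3  -0.3  19.6]] shift [16.3 -0.3  3.1] turn [-0.01 -0.01 -0.22]
tester pos [[-96.5  -0.3  19.6]] shift [16.5 -0.4  3.1] turn [-0.01 -0.   -0.22]
```

Request:
jog_arm(
  rows=[
    [-0.64,1,0,1,0,0,0],
    [-0.64,3,0,2,0,0,0],
    [-0.64,5,0,3,0,0,0],
    [-0.64,7.5,0,3,0,0,0],
    [-0.64,10,0,3,0,0,0],
  ],
)

```text
t: 5.0
position: [0.609, -0.1173, 0.0166]
eef_rot: [-0.0, 0.628, 0.779, -0.0]
force: [0.3, -0.2, -0.1]
opening: 0.178
gripper_force: 0.0
```

Request:
jog_arm(
  rows=[
    [-0.64,2,0,0,0,0,0],
    [-0.64,4,0,0,0,0,0],
    [-0.64,6,0,0,0,0,0],
    [-0.64,8,0,0,0,0,0],
    [-0.64,10,0,0,0,0,0],
  ],
)

```text
t: 5.5
position: [0.607, -0.1077, 0.0168]
eef_rot: [0.0, 0.628, 0.779, 0.0]
force: [-0.4, -0.1, 0.2]
opening: 0.183
gripper_force: 0.0
```

```bash
cat > look.py <<'E'
from h import *
go(0,0,20);p=ctrl.camera("side");ps=ctrl.camera("top")
for q in(p,ps): print([(tt(np.array(c["at"])[None]).round(1).tolist(),round(c["score"],2)) for c in ctrl.pinpoint("cell_center",q)[:2]])
E
python3 look.py
```

```text
tester pos [[-76.6  -0.4  16.8]] shift [76.6 -0.7 -3.3] turn [ 0.    0.   -0.24]
[([[-51.1, -0.1, 23.8]], 0.76)]
[([[385.0, -173.7, -2.9]], 0.69)]
```

Request:
jog_arm(
  rows=[
    [-0.64,2,0,0,0,0,0],
    [-0.64,4,0,0,0,0,0],
    [-0.64,6,0,0,0,0,0],
    [-0.64,8,0,0,0,0,0],
    [-0.64,10,0,0,0,0,0],
  ],
)

```text
t: 6.2
position: [0.6048, -0.0978, 0.0167]
eef_rot: [-0.0, 0.628, 0.779, 0.0]
force: [-0.6, -0.3, 0.4]
opening: 0.178
gripper_force: 0.1
```

Request:
jog_arm(
  rows=[
    [-0.64,2,0,0,0,0,0],
    [-0.64,4,0,0,0,0,0],
    [-0.64,6,0,0,0,0,0],
    [-0.64,8,0,0,0,0,0],
    [-0.64,10,0,0,0,0,0],
  ],
)

```text
t: 6.7
position: [0.6027, -0.0881, 0.0167]
eef_rot: [-0.0, 0.628, 0.779, -0.0]
force: [0.3, -0.9, -0.2]
opening: 0.183
gripper_force: 0.1
```

```bash
python3 look.py
```

```text
tester pos [[-56.5  -0.5  16.7]] shift [56.5 -0.7 -3.3] turn [-0.   -0.   -0.24]
[([[-31.1, -1.1, 21.4]], 0.56), ([[-339.0, 304.1, 0.4]], 0.33)]
[]
```

Request:
jog_arm(
  rows=[
    [-0.64,2,0,0,0,0,0],
    [-0.64,4,0,0,0,0,0],
    [-0.64,6,0,0,0,0,0],
    [-0.64,8,0,0,0,0,0],
    [-0.64,10,0,0,0,0,0],
  ],
)

```text
t: 7.4
position: [0.6006, -0.0783, 0.0167]
eef_rot: [-0.0, 0.628, 0.779, -0.0]
force: [-0.4, -0.5, -0.3]
opening: 0.18
gripper_force: 0.1
```

Request:
jog_arm(
  rows=[
    [-0.64,2,0,0,0,0,0],
    [-0.64,4,0,0,0,0,0],
    [-0.64,6,0,0,0,0,0],
    [-0.64,8,0,0,0,0,0],
    [-0.64,10,0,0,0,0,0],
  ],
)

```text
t: 7.9
position: [0.5985, -0.0686, 0.0167]
eef_rot: [-0.0, 0.628, 0.779, 0.0]
force: [0.9, 0.2, -0.5]
opening: 0.179
gripper_force: 0.1
```

Request:
jog_arm(
  rows=[
    [-0.64,2,0,0,0,0,0],
    [-0.64,4,0,0,0,0,0],
    [-0.64,6,0,0,0,0,0],
    [-0.64,8,0,-0.2,0,0,0],
    [-0.64,10,0,-0.5,0,0,0],
  ],
)

```text
t: 8.4
position: [0.5964, -0.0589, 0.0173]
eef_rot: [0.0, 0.627, 0.779, -0.0]
force: [-0.8, -1.3, 0.4]
opening: 0.18
gripper_force: 0.5
```

Request:
jog_arm(
  rows=[
    [-0.64,2,0,-0.3,0,0,0],
    [-0.64,4,0,-0.6,0,0,0],
    [-0.64,6,0,-1.0,0,0,0],
    [-0.64,8,0,-1.3,0,0,0],
    [-0.64,10,0,-1.6,0,0,0],
  ],
)

```text
t: 8.9
position: [0.5942, -0.049, 0.0189]
eef_rot: [0.0, 0.628, 0.779, 0.0]
force: [0.8, -1.4, 1.1]
opening: 0.184
gripper_force: 0.4
```

```bash
python3 look.py
```

```text
tester pos [[-16.6  -0.7  18.9]] shift [16.6 -0.7 -1.1] turn [ 0.    0.   -0.24]
[([[5.4, 2.7, 22.6]], 0.52)]
[([[96.3, -85.2, -0.6]], 0.56)]
```

Request:
jog_arm(
  rows=[
    [-0.64,2.5,0,-0.4,0,0,0],
    [-0.64,5,0,-0.8,0,0,0],
    [-0.64,7.5,0,-1.2,0,0,0],
    [-0.64,10,0,-1.6,0,0,0],
    [-0.64,12.5,0,-2,0,0,0],
  ],
)

```text
t: 9.6
position: [0.5916, -0.0367, 0.0209]
eef_rot: [0.0, 0.628, 0.779, 0.0]
force: [0.9, -1.0, -0.2]
opening: 0.179
gripper_force: 0.4
```

Request:
jog_arm(
  rows=[
    [-0.64,2.5,0,-0.4,0,0,0],
    [-0.64,5,0,-0.8,0,0,0],
    [-0.64,7.5,0,-1.2,0,0,0],
    [-0.64,10,0,-1.6,0,0,0],
    [-0.64,12.5,0,-2,0,0,0],
  ],
)

```text
t: 10.1
position: [0.5889, -0.0246, 0.0228]
eef_rot: [0.0, 0.628, 0.779, 0.0]
force: [-0.2, -0.6, 0.8]
opening: 0.175
gripper_force: 0.4
```

Request:
jog_arm(
  rows=[
    [-0.64,2.5,0,-0.4,0,0,0],
    [-0.64,5,0,-0.8,0,0,0],
    [-0.64,7.5,0,-1.2,0,0,0],
    [-0.64,10,0,-1.6,0,0,0],
    [-0.64,12.5,0,-2,0,0,0],
  ],
)

```text
t: 10.6
position: [0.5863, -0.0123, 0.0249]
eef_rot: [0.0, 0.628, 0.779, 0.0]
force: [0.2, -1.1, 0.1]
opening: 0.181
gripper_force: 0.4
```

```bash
python3 look.py; python3 -c "
from h import *
p=ctrl.camera('side');cv2.imwrite('pics/side3.png',cv2.resize(p['color'][140:290,200:350,::-1],None,fx=4,fy=4))"
```

```text
tester pos [[21.  -0.8 24.9]] shift [-21.   -0.7   4.9] turn [ 0.   -0.   -0.24]
[([[43.7, 2.0, 28.0]], 0.91)]
[([[48.4, 4.9, 28.7]], 0.57)]
```

View pics/side3.png

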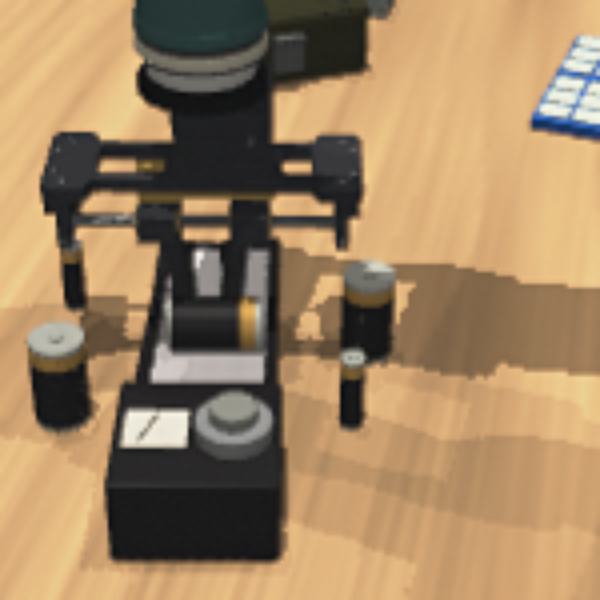

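Request:
jog_arm(
  rows=[
    [-0.64,2.5,0,-0.4,0,0,0],
    [-0.64,5,0,-0.8,0,0,0],
    [-0.64,7.5,0,-1.2,0,0,0],
    [-0.64,10,0,-1.6,0,0,0],
    [-0.64,12.5,0,-2,0,0,0],
  ],
)

```text
t: 11.35
position: [0.5837, -0.0001, 0.0269]
eef_rot: [0.0, 0.628, 0.779, 0.0]
force: [-0.1, -1.1, 0.7]
opening: 0.178
gripper_force: 0.4
```

Request:
jog_arm(
  rows=[
    [-0.64,2.5,0,-0.4,0,0,0],
    [-0.64,5,0,-0.8,0,0,0],
    [-0.64,7.5,0,-1.2,0,0,0],
    [-0.64,10,0,-1.6,0,0,0],
    [-0.64,12.5,0,-2,0,0,0],
  ],
)

```text
t: 11.85
position: [0.5809, 0.0121, 0.0288]
eef_rot: [-0.0, 0.628, 0.779, 0.0]
force: [1.3, -0.5, 0.7]
opening: 0.179
gripper_force: 0.4
```

Request:
jog_arm(
  rows=[
    [-0.64,2.5,0,-0.4,0,0,0],
    [-0.64,5,0,-0.8,0,0,0],
    [-0.64,7.5,0,-1.2,0,0,0],
    [-0.64,10,0,-1.6,0,0,0],
    [-0.64,12.5,0,-2,0,0,0],
  ],
)

```text
t: 12.35
position: [0.5783, 0.0243, 0.0308]
eef_rot: [-0.0, 0.628, 0.779, -0.0]
force: [0.7, -0.4, 0.5]
opening: 0.184
gripper_force: 0.4
```

Request:
jog_arm(
  rows=[
    [-0.64,2.5,0,-0.4,0,0,0],
    [-0.64,5,0,-0.8,0,0,0],
    [-0.64,7.5,0,-1.2,0,0,0],
    [-0.64,10,0,-1.6,0,0,0],
    [-0.64,12.5,0,-2,0,0,0],
  ],
)

```text
t: 12.85
position: [0.5756, 0.0365, 0.0328]
eef_rot: [-0.0, 0.628, 0.779, 0.0]
force: [0.3, -0.9, 0.7]
opening: 0.182
gripper_force: 0.4
```

```bash
python3 look.py
```

```text
tester pos [[71.  -1.  32.8]] shift [-71.   -0.7  12.8] turn [ 0.   -0.   -0.24]
[]
[([[97.2, 6.3, 39.4]], 0.55)]
```

Request:
jog_arm(
  rows=[
    [-0.64,2,0,-0.3,0,0,0],
    [-0.64,4,0,-0.6,0,0,0],
    [-0.64,6,0,-0.9,0,0,0],
    [-0.64,8,0,-1.2,0,0,0],
    [-0.64,10,0,-1.4,0,0,0],
  ],
)

```text
t: 13.55
position: [0.5735, 0.0463, 0.0343]
eef_rot: [0.0, 0.628, 0.779, 0.0]
force: [0.5, -0.9, 0.5]
opening: 0.18
gripper_force: 0.3
```

Request:
jog_arm(
  rows=[
    [-0.64,2,0,0,0,0,0],
    [-0.64,4,0,0,0,0,0],
    [-0.64,6,0,0,0,0,0],
    [-0.64,8,0,0,0,0,0],
    [-0.64,9.5,0,0,0,0,0],
  ],
)

```text
t: 14.05
position: [0.5714, 0.0556, 0.0341]
eef_rot: [-0.0, 0.628, 0.779, -0.0]
force: [-0.5, -0.5, 0.4]
opening: 0.177
gripper_force: 0.0
```

```bash
python3 look.py; python3 -c "
from h import *
p=ctrl.camera('side');cv2.imwrite('pics/side4.png',cv2.resize(p['color'][140:290,200:350,::-1],None,fx=4,fy=4))"
```

```text
tester pos [[90.5 -1.  34.1]] shift [-90.6  -0.7  14.1] turn [-0.01 -0.01 -0.23]
[([[106.6, 87.5, -5.3]], 0.66), ([[116.2, 1.8, 38.0]], 0.59)]
[([[119.4, 7.5, 38.4]], 0.5)]
```

View pics/side4.png

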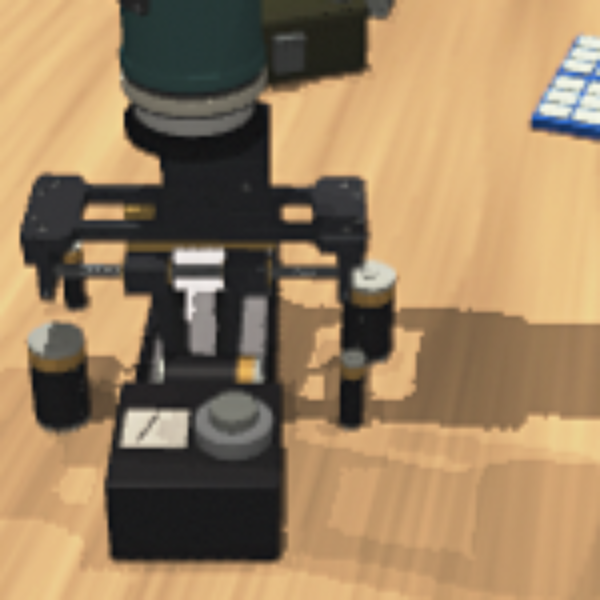

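Request:
jog_arm(
  rows=[
    [-0.64,1,0,0,0,0,0],
    [-0.64,2,0,0,0,0,0],
    [-0.64,3,0,0,0,0,0],
    [-0.64,3,0,0,0,0,0],
  ],
)

```text
t: 14.7
position: [0.5711, 0.0576, 0.0342]
eef_rot: [0.001, 0.627, 0.779, -0.0]
force: [1.3, -4.5, -0.8]
opening: 0.175
gripper_force: 2.4
```

```bash
python3 -c "
from h import *
go(94,0,34);s=ctrl.read_state();print(s['force'],s['gripper_force'])"
```

```text
tester pos [[92.5 -1.2 34.2]] shift [ 1.5 -1.2  0.2] turn [ 0.01  0.07 -0.22]
[ 1.29316085 -4.45742591 -0.83770222] 2.3597805574536324
```

Request:
jog_arm(
  rows=[
    [-0.64,-2,0,0,0,0,0],
    [-0.64,-5,0,0,0,0,0],
    [-0.64,-9,0,0,0,0,0],
    [-0.64,-14,0,-3,0,0,0],
    [-0.64,-20,0,-6,0,0,0],
  ],
)

```text
t: 15.2
position: [0.5751, 0.0385, 0.0404]
eef_rot: [-0.0, 0.627, 0.779, -0.0]
force: [0.4, -0.2, 0.1]
opening: 0.184
gripper_force: 0.0
```

Request:
jog_arm(
  rows=[
    [-1,0,0,-10,0,0,0],
    [-1,0,0,-25,0,0,0],
    [-1,0,0,-45,0,0,0],
    [-1,0,0,-65,0,0,0],
    [-1,0,0,-75,0,0,0],
  ],
)

```text
t: 15.7
position: [0.5769, 0.0389, 0.1187]
eef_rot: [0.002, 0.628, 0.779, 0.002]
force: [0.5, -0.4, 0.1]
opening: 0.005
gripper_force: 0.0
```

```bash
python3 look.py; python3 -c "
from h import *
p=ctrl.camera('side');cv2.imwrite('pics/side5.png',cv2.resize(p['color'][140:290,200:350,::-1],None,fx=4,fy=4))
for l in ('test_button_top',):
    print([(tt(np.array(c['at'])[None]).round(1).tolist(),round(c['score'],2)) for c in ctrl.pinpoint(l,p)[:2]])
go(184,22,110)"
```

```text
tester pos [[ 73.1  -2.8 118.7]] shift [-73.   -2.9  98.8] turn [ 0.26  0.04 -0.24]
[([[117.0, 3.7, 36.6]], 0.55)]
[([[117.6, 5.3, 40.2]], 0.68)]
[([[383.6, -173.7, -1.1]], 0.72), ([[185.1, 21.3, 77.3]], 0.53)]
tester pos [[ 73.5  -0.2 114.2]] shift [110.4 -22.6   4.3] turn [-0.11 -0.02 -0.24]
```

View pics/side5.png

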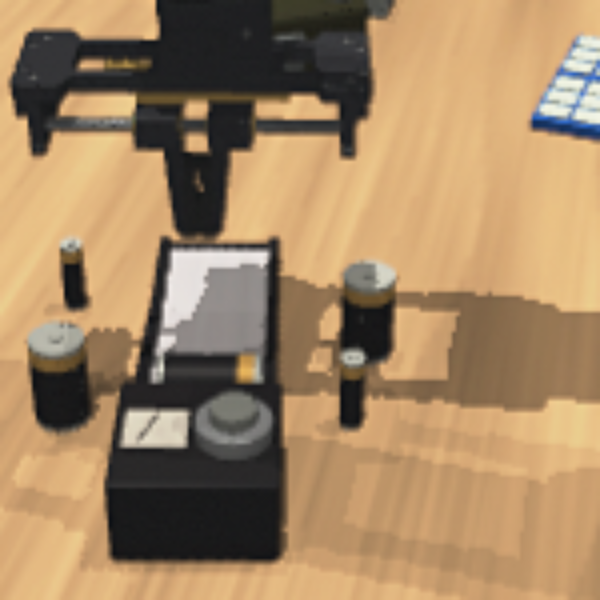

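Request:
jog_arm(
  rows=[
    [-1,10,-2,0,0,0,0],
    [-1,25,-5,0,0,0,0],
    [-1,40,-8,0,0,0,0],
    [-1,55,-11,0,0,0,0],
    [-1,70,-14,0,0,0,0],
  ],
)

```text
t: 16.5
position: [0.5457, 0.1058, 0.1151]
eef_rot: [-0.0, 0.627, 0.779, -0.0]
force: [0.1, 0.5, -0.2]
opening: 0.006
gripper_force: 0.0
```

Request:
jog_arm(
  rows=[
    [-1,15,-3,0,0,0,0],
    [-1,27,-6,0,0,0,0],
    [-1,35,-8,0,0,0,0],
    [-1,40,-8.5,0,0,0,0],
    [-1,40,-8.5,0,0,0,0],
  ],
)

```text
t: 17.0
position: [0.5297, 0.142, 0.1153]
eef_rot: [0.0, 0.627, 0.779, 0.0]
force: [0.0, -0.6, 0.1]
opening: 0.005
gripper_force: 0.0
```

Request:
jog_arm(
  rows=[
    [-1,0,0,3,0,0,0],
    [-1,0,0,6,0,0,0],
    [-1,0,0,9,0,0,0],
    [-1,0,0,12,0,0,0],
    [-1,0,0,15,0,0,0],
  ],
)

```text
t: 17.5
position: [0.5297, 0.1412, 0.0997]
eef_rot: [-0.0, 0.628, 0.778, -0.0]
force: [0.3, 0.1, -0.6]
opening: 0.002
gripper_force: 0.0
```

```bash
python3 -c "
from h import *
go(184,22,82);s=ctrl.read_state();print(s['force'])"
```

```text
tester pos [[183.1  21.1  99.7]] shift [ 0.9 -0.9 17.7] turn [-0.02  0.   -0.27]
[ 0.30787176  0.05641302 -0.58266513]
```

Request:
jog_arm(
  rows=[
    [-1,0,0,4,0,0,0],
    [-1,0,0,8,0,0,0],
    [-1,0,0,12,0,0,0],
    [-1,0,0,15,0,0,0],
    [-1,0,0,18,0,0,0],
  ],
)

```text
t: 18.0
position: [0.5298, 0.1415, 0.0819]
eef_rot: [-0.0, 0.628, 0.779, -0.0]
force: [0.7, 0.3, 0.0]
opening: 0.004
gripper_force: 0.0
```

Request:
jog_arm(
  rows=[
    [-1,0,0,1,0,0,0],
    [-1,0,0,2,0,0,0],
    [-1,0,0,3,0,0,0],
    [-1,0,0,4,0,0,0],
    [-1,0,0,5,0,0,0],
  ],
)

```text
t: 18.5
position: [0.5299, 0.1415, 0.0773]
eef_rot: [0.0, 0.628, 0.779, 0.0]
force: [0.5, 0.3, 0.8]
opening: 0.006
gripper_force: 0.0
```

Request:
jog_arm(
  rows=[
    [-1,0,0,1,0,0,0],
    [-1,0,0,2,0,0,0],
  ],
)

```text
t: 18.7
position: [0.5299, 0.1415, 0.0753]
eef_rot: [0.0, 0.628, 0.779, 0.0]
force: [-0.1, 0.5, 0.9]
opening: 0.005
gripper_force: 0.8
```

Request:
jog_arm(
  rows=[
    [-1,0,0,1,0,0,0],
    [-1,0,0,2,0,0,0],
  ],
)

```text
t: 18.9
position: [0.5299, 0.1415, 0.0734]
eef_rot: [0.0, 0.628, 0.779, 0.0]
force: [-1.5, -0.6, 2.4]
opening: 0.005
gripper_force: 1.4
```

Request:
jog_arm(
  rows=[
    [-1,0,0,1,0,0,0],
    [-1,0,0,2,0,0,0],
  ],
)

```text
t: 19.1
position: [0.5299, 0.1415, 0.0714]
eef_rot: [0.0, 0.628, 0.779, 0.0]
force: [-1.2, 0.0, 4.8]
opening: 0.005
gripper_force: 2.7
```

Request:
jog_arm(
  rows=[
    [-1,0,0,0.5,0,0,0],
    [-1,0,0,1,0,0,0],
  ],
)

```text
t: 19.3
position: [0.5299, 0.1415, 0.0713]
eef_rot: [-0.0, 0.628, 0.779, -0.0]
force: [-4.8, -0.4, 12.2]
opening: 0.004
gripper_force: 6.1
```

Request:
jog_arm(
  rows=[
    [-1,0,0,0.5,0,0,0],
    [-1,0,0,0.5,0,0,0],
  ],
)

```text
t: 19.5
position: [0.5299, 0.1415, 0.0712]
eef_rot: [-0.0, 0.628, 0.779, -0.0]
force: [-4.7, -1.3, 13.6]
opening: 0.005
gripper_force: 6.3
```

```bash
python3 -c "
from h import *
p=ctrl.camera('side');cv2.imwrite('pics/side6.png',cv2.resize(p['color'][190:290,210:310,::-1],None,fx=6,fy=6));go(184,22,71);print(ctrl.read_state()['force'])"
```

```text
tester pos [[183.4  20.9  71.3]] shift [ 0.6 -1.1  0.3] turn [ 0.    0.   -0.24]
[-4.77312757 -1.44803084 12.95526976]
```

View pics/side6.png

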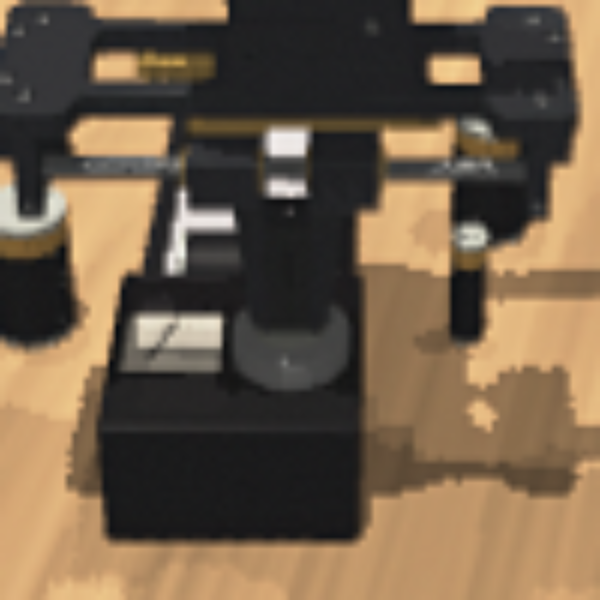

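Request:
jog_arm(
  rows=[
    [-1,0,0,-2,0,0,0],
    [-1,0,0,-5,0,0,0],
    [-1,0,0,-10,0,0,0],
    [-1,0,0,-20,0,0,0],
    [-1,0,0,-30,0,0,0],
  ],
)

```text
t: 20.05
position: [0.5296, 0.1414, 0.1]
eef_rot: [-0.0, 0.628, 0.779, -0.0]
force: [0.1, -0.3, -0.2]
opening: 0.008
gripper_force: 0.0
```

Request:
jog_arm(
  rows=[
    [-1,-10,0,-15,0,0,0],
    [-1,-20,0,-35,0,0,0],
    [-1,-30,0,-55,0,0,0],
    [-1,-40,0,-70,0,0,0],
    [-1,-45,0,-75,0,0,0],
  ],
)

```text
t: 20.55
position: [0.5411, 0.0965, 0.1777]
eef_rot: [0.002, 0.628, 0.778, 0.002]
force: [0.1, 0.2, -1.4]
opening: 0.008
gripper_force: 0.0
```

```bash
python3 - <<'E'
from h import *
p=ctrl.camera("side");cv2.imwrite('pics/side7.png',cv2.resize(p['color'][140:290,200:350,::-1],None,fx=4,fy=4))
D=[]
for i in range(6):
    q=ctrl.camera("side");D.append(q["z_map"])
z=np.median(D,0)
K=np.array([[p["fx"],0,p["cx"]],[0,p["fy"],p["cy"]],[0,0,1]]);v,u=np.mgrid[:420,:560]
n=cv2.undistortPoints(np.c_[u.ravel(),v.ravel()].astype(np.float32)[:,None],K,np.array(p["distortion"]))[:,0]
P=rot(p["orientation"]).apply(np.c_[n,np.ones(len(n))]*z.reshape(-1,1))+p["xyz"]
t=tt(P);r=np.hypot(t[:,0]-184,t[:,1]-21)
for a,b in((0,6),(6,10),(10,13),(13,15),(15,17),(17,19),(22,26)):
    s=t[(r>=a)&(r<b)&(z.ravel()>0)&(t[:,2]<90)];print(a,b,len(s),np.percentile(s[:,2],[10,50,90]).round(1))
for l in("cell_center","spare_d1","spare_aa1"): print(l,[(np.round(c["at"],3).tolist(),round(c["score"],2)) for c in ctrl.pinpoint(l,q)[:3]])
print(ctrl.read_state()["t"])
E
```

```text
0 6 17 [75.4 75.7 75.9]
6 10 25 [75.2 75.5 76. ]
10 13 37 [68.5 74.5 75.8]
13 15 42 [66.5 69.1 73.6]
15 17 23 [66.1 66.5 66.9]
17 19 21 [65.9 66.6 67.1]
22 26 67 [54.  54.8 60. ]
cell_center [([0.564, 0.08, 0.037], 0.61)]
spare_d1 [([0.485, -0.026, 0.002], 0.68), ([0.566, 0.075, 0.029], 0.63), ([0.65, 0.088, 0.003], 0.57)]
spare_aa1 [([0.481, 0.05, -0.003], 0.69), ([0.683, -0.027, -0.001], 0.47)]
21.05
```

View pics/side7.png

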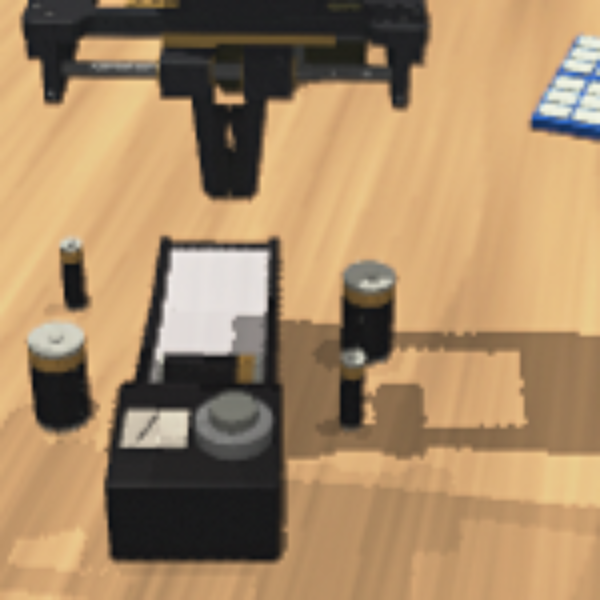

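```bash
python3 -c "
from bench import ctrl
print(ctrl.sign_off())"
```

```text
the job is handed in; nothing more can be done
None
```

I pushed the D cell up the ramp and over the crest into the dip against the stop. I then let go, pressed the button to its end stop and released it, left everything else where it was, and handed the job in at about 21 s.

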